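# Take the exposed plate out of the latched exposing frame

## Task

The small relief plate in the wooden exposing frame has had its exposure and goes to the tray for washing out. Lift the lever of the frame's over-centre draw latch right over until the hook drops free of its keeper, and swing the glazed cover fully back so that it stays open. Then take the plate out and lay it gently, amber face up, flat on the bottom of the black tray, leaving the two film cans between them where they stand.

Things in the scene. Friction and masses are not known exactly. Their poses are not given: they have to be found in the camera images.
- exposing_frame: Wooden exposing frame, fixed: base 190 (x) x 234 (y) x 40 mm, glazed cover hinged along its back. Origin: centre of the underside; x from the front (latch, robot side) to the hinges, z up; all mm below are in it. Rails along all four sides (14 mm) rise to z 60. Cover closed: wood z 60-76, front rail 30 deep, front face x -95, glass top z 66. Pad 72 x 34 under the plate, top z 48.
- latch_lever (a joint): Over-centre draw latch, middle of the cover's front rail: lever angle, rad. 0 = latched, held by its sprung bail; grows as the tip is lifted off the glass, up and over toward the front. Needs about 3.5 N at the tip up to dead centre, about 0.55; the spring then drives it on to 1.3, where it rests slack; beyond about 1.5 it falls to its stop at 2.27. The hook drops below the keeper near 1.6.
- lever_tip (a point): Middle of the free edge of the lever's flared lip. Latched: 67 mm behind and 42 mm above the pivot, 58 mm over the glass, so shut fingers fit behind and under it. The lever is a 3 mm steel plate, 24 mm wide, rising from the pivot at 22 deg for 56 mm; the last 20 mm, the lip, is 28 mm wide and bent up to 50 deg. Push it from behind or pinch it across its width.
- lever_pivot (a point): Axis of the lever, on the cover: x -104, y 0, z 82 mm in the closed frame; the axis runs along the frame's y.
- hook (a point): Middle of the hook bar (steel, 4 mm thick, 36 mm long along y) at the lower end of the latch's bail, in front of the frame. Latched it lies at the keeper; free it hangs 10 mm or more lower and farther forward.
- keeper (a point): Where the hook bar lies when latched: x -103, y 0, z 37 mm in the frame, under a steel lip whose front edge turns down to z 33.5. Fixed to the base.
- cover (a joint): Angle of the cover, rad: 0 = closed, grows as the front edge rises; stop at 1.9, past upright, where it stays of itself; left short of upright it falls shut. 0.55 kg; about 3 N at the tab lifts it. It cannot be raised while the hook is engaged.
- cover_hinge (a point): Middle of the cover's hinge line: x 88, y 0, z 60 mm in the frame; the axis runs along the frame's y.
- lift_tab (a point): Middle of the cover's aluminium lift tab, 4 mm thick (6 at its beaded edge), 30 mm wide (x), reaching 28 mm out (to y -145) from the right side (-y) of the cover near its front; closed: x -75, y -132, z 69 mm in the frame. Free space under it down to the table: hook a fingertip under it and carry it round the hinge. It moves with the cover.
- relief_plate: Relief printing plate on an aluminium mount, amber-brown face up, 90 (x) x 50 (y) x 10 mm, 80 to 170 g. Origin: centre of the underside, z up through the face. Lies on the pad under the glass, underside 48 mm above the table, long side along the frame's x within 5 deg. Its long edges overhang the pad by 4 mm or more, 8 mm above the base: take it across the 50 mm.
- dev_tray: Black open developing tray, loose, 212 (x) x 282 (y) mm at the rim, 69 mm high; inside floor about 166 x 236 mm, 3 mm above the table. Origin: centre of the underside.
- film_can_0: Cream film can with grey lid, 35 mm diameter, 51 mm high, between the frame and the tray toward the back; origin at the middle of its base. To be left standing.
- film_can_1: Black film can with grey lid, 35 mm diameter, 51 mm high, between the frame and the tray; origin at the middle of its base. To be left standing.

How it is judged:
By the outcome, as a careful person would: the job done as asked, in the order asked, and still so for the second after the job is handed in, with the robot touching nothing.
It also fails if it takes over 72 s, if anything falls off the work surface, if the arm or the gripper's body presses on something with over 40 N, if the wrist force passes 120 N, or if a joint passes its speed limit or range.

## Robot

A 7-joint arm with a two-finger parallel gripper is mounted at the origin on a cart in front of the work surface, level with it; the furniture and walls round the work are solid. World frame = base frame: x ahead of the robot, y to its left, z up, the work surface at z = 0. Lengths are in m, angles in rad, forces in N, time in s.
With the tool pointing down it reaches from about 0.425 to 0.875 m from the base axis. Payload 9.9 kg.
Tool frame: the origin (TCP) lies at the very end of the fingers, on their centre line; the grasp point (between the pads) lies 19 mm behind it (ctrl.hold_point_z is the distance from the TCP to the grasp point, in m); z points along the fingers, y is the line along which they close (so a half turn about z gives the same grasp; the last joint's range is limited). The gripper opens to 85 mm and grips with 20 to 120 N. Pads are 22 mm wide; open, the fingers measure 114 mm over their backs; the gripper's body (76 mm by 85 mm) begins 54 mm behind the grasp point. The pads swing forward as they close: fully open they stand 13 mm farther back than shut.
Start: joints at [-1.376, 0.576, 0.025, 1.437, -0.015, 1.129, -0.057], TCP at [0.186, 0.649, 0.231] pointing down, gripper open.
Joint ranges: [-2.76, 2.76], [-0.34, 2.15], [-1.52, 1.57], [0.19, 2.46], [-1.09, 4.23], [0.17, 1.99], [-2.82, 2.82]. Speed limits (rad/s): [2.22, 2.22, 3.01, 3.01, 3.14, 3.14, 3.14].

## Interface

Orientations are given as a rotation vector (axis times angle).
In Python, from workcell import ctrl, hand, monitor, capture, ticket gives the robot as it stands. Calls block until the motion is done:
- ctrl.move_ptp(position, orientation): joint-space move of the TCP to a pose.
- ctrl.move_l(position, rot=None, velocity=0.15): straight line of the TCP; rot=None keeps the orientation; velocity is the mean speed in m/s.
- ctrl.goto_joints(angles): joint-space move.
- hand.command_gripper(opening): finger opening in m; the grip force is fixed at half the most; returns when the fingers have stopped.
- ctrl.dwell(seconds).
- ctrl.ik(position, orientation): joint angles nearest the present ones, or None.
- monitor.read_state(): the state.
- capture(name): name is "side" or "top" or "wrist"; returns a dict with "image" (420x560x3 uint8, red, green, blue), "fx", "fy", "cx", "cy" (pixels), "k1" (the pictures are not rectified: a ray, as slopes to the right and down, at radius r is drawn at 1 + k1 r^2 times it, then the intrinsics apply), "world_from_camera" (4x4, takes a point from camera to world coordinates); the wrist camera has in their place "tool_from_camera" (4x4, takes a point from camera to tool coordinates, whose origin is the TCP and whose axes are the flange's). Camera axes: x right, y up, looking along -z (the intrinsics and any distortion apply to the point x, -y, -z); pixel columns grow to the right and rows downward; lengths in m; the calibration is good to about 2 mm. A picture is of the moment at which its call begins: read the wrist's pose just before it. There is no depth.
A pose or a line that the arm cannot do raises ctrl.IKError and nothing moves.
- ticket.finish_job(): hands the job in; it is judged then, once.
The state is a dict: "clock": time; "qpos": joint angles; "dq": joint speeds; "effort": joint torques, N m; "tool_pos": TCP position; "tool_rot": TCP orientation; "force": force on the tool from outside, world axes, zero at the start; "wrist_torque": the same for the moment, N m; "gripper_width": finger opening in m; "grip_force": force on a finger pad.
Only numpy, scipy, OpenCV 4.12 (cv2) and the standard library are available. Lean on these libraries where they do the work, as an engineer would, in place of code of your own. Each camera call takes 0.05 s, during which the arm holds its last target. There are 200 camera calls.

## Working session

There is one attempt and no reset: what is moved stays moved. The work goes in short steps, each a Python script; the robot and the scene stay as the last script left them, time stands still between calls to the robot, and variables do not carry over. Pictures are saved under pics/ and viewed, at most 10 in all, crops included, and the job is handed in when it is done.

```bash
ls; mkdir -p pics
cat > h.py <<'E'
import numpy as np, cv2
from workcell import ctrl, hand, monitor, capture, ticket
from scipy.spatial.transform import Rotation as R
def ray(c,u,v,T=None):
    K=np.array([[c["fx"],0,c["cx"]],[0,c["fy"],c["cy"]],[0,0,1]],float)
    p=cv2.undistortPoints(np.array([[[u,v]]],float),K,np.array([c["k1"],0,0,0.]))[0,0]
    T=c["world_from_camera"] if T is None else T
    T=np.array(T); d=T[:3,:3]@np.array([p[0],-p[1],-1]); return T[:3,3],d/np.linalg.norm(d)
def onz(c,u,v,z,T=None):
    o,d=ray(c,u,v,T); return o+d*(z-o[2])/d[2]
def proj(c,P,T=None):
    T=np.array(c["world_from_camera"] if T is None else T); q=np.linalg.inv(T)@np.append(P,1)
    x,y=q[0]/-q[2],-q[1]/-q[2]; s=1+c["k1"]*(x*x+y*y); return np.array([c["fx"]*x*s+c["cx"],c["fy"]*y*s+c["cy"]])
def tw(c,st): # wrist camera pose
    T=np.eye(4);T[:3,:3]=R.from_rotvec(st["tool_rot"]).as_matrix();T[:3,3]=st["tool_pos"];return T@np.array(c["tool_from_camera"])
def save(c,n): cv2.imwrite("pics/"+n,cv2.cvtColor(c["image"],cv2.COLOR_RGB2BGR))
import pickle
def shot(n,f):
    st=monitor.read_state(); c=dict(capture(n))
    if n=="wrist": c["world_from_camera"]=tw(c,st)
    pickle.dump(c,open("pics/"+f+".pkl","wb")); save(c,f+".png"); return c
def load(f): return pickle.load(open("pics/"+f+".pkl","rb"))
E
python3 - <<'E'
from h import *
for n in("top","side"):
    c=shot(n,n); print(n,np.round(c["world_from_camera"],3).tolist(),c["fx"],c["k1"])
s=monitor.read_state(); print(s["clock"],s["tool_rot"],s["force"])
E
```

```text
pics
top [[-0.002, 0.995, -0.098, 0.494], [-1.0, -0.002, -0.004, 0.004], [-0.004, 0.098, 0.995, 1.153], [0.0, 0.0, 0.0, 1.0]] 382.0322984356486 -0.06319143769042775
side [[0.998, -0.042, 0.036, 0.601], [0.05, 0.414, -0.909, -0.86], [0.023, 0.909, 0.416, 0.505], [0.0, 0.0, 0.0, 1.0]] 384.74566442157357 -0.046990075241176696
0.1 [-4.36456914e-01 -3.11095352e+00  2.35197627e-03] [-0.82921844  0.70812501  0.03858905]
```

View pics/top.png

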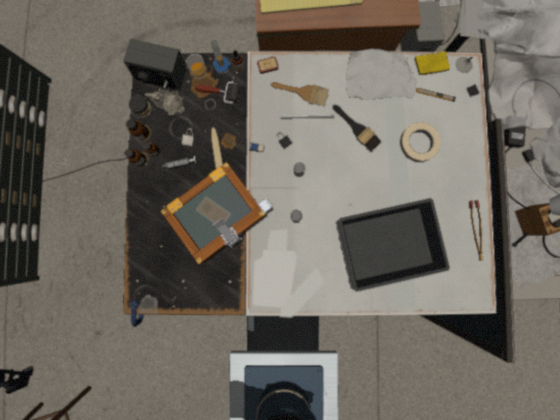

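View pics/side.png

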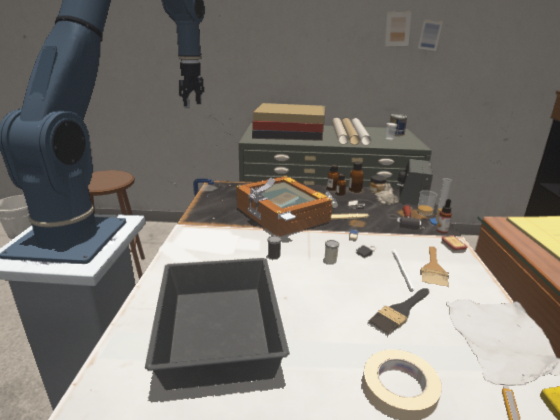

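The top view shows the frame at about (213,213) with its front at the lower right, the latch at (228,233) and the tab at (265,207). The tray is at (392,245) and the cans at (299,169) and (296,216). The side view agrees.

Run:
```python
from h import *
c=load("top"); im=c["image"]; hsv=cv2.cvtColor(im,cv2.COLOR_RGB2HSV)
m=cv2.inRange(hsv,(5,110,80),(25,255,255)); w=np.zeros_like(m); w[155:270,155:275]=m[155:270,155:275]
w=cv2.morphologyEx(w,cv2.MORPH_OPEN,np.ones((3,3)))
cs,_=cv2.findContours(w,cv2.RETR_EXTERNAL,cv2.CHAIN_APPROX_NONE)
cs=[k for k in cs if cv2.contourArea(k)>60 or len(k)>60]
b=cv2.boxPoints(cv2.minAreaRect(np.vstack(cs))); print("frame px",b.tolist())
P=np.array([onz(c,u,v,.073) for u,v in b]); print(P.round(4).tolist(),P.mean(0),[np.linalg.norm(P[i]-P[i-1]) for i in range(4)])
d=cv2.inRange(im,(0,0,0),(62,62,62)); t=np.zeros_like(d); t[190:300,325:460]=d[190:300,325:460]; t[:,450:]=0
cs,_=cv2.findContours(t,cv2.RETR_EXTERNAL,cv2.CHAIN_APPROX_NONE); k=max(cs,key=cv2.contourArea)
b=cv2.boxPoints(cv2.minAreaRect(k));P=np.array([onz(c,u,v,.069) for u,v in b]); print("tray",b.tolist(),P.round(4).tolist(),P.mean(0),[np.linalg.norm(P[i]-P[i-1]) for i in range(4)])
for u,v in((299,169),(296,216)): print("can",onz(c,u,v,.051).round(3))
print("tip?",onz(c,228,233,.11).round(3),"tab",onz(c,265,207,.07).round(3),"plate",onz(c,212,210,.058))
z=im[155:275,150:280]; cv2.imwrite("pics/z1.png",cv2.cvtColor(cv2.resize(z,None,fx=5,fy=5,interpolation=cv2.INTER_CUBIC),cv2.COLOR_RGB2BGR))
```

```text
frame px [[157.9129638671875, 210.51165771484375], [225.51138305664062, 160.17239379882812], [265.66864013671875, 214.09783935546875], [198.07022094726562, 264.4371032714844]]
[[0.5667, 0.3567, 0.073], [0.7115, 0.1648, 0.073], [0.5562, 0.0489, 0.073], [0.4148, 0.2387, 0.073]] [0.56229868 0.2022619  0.073     ] [np.float64(0.1923454405217904), np.float64(0.24042068475091463), np.float64(0.1937863850126613), np.float64(0.23660435747065)]
tray [[336.697021484375, 220.2296905517578], [432.24456787109375, 198.65443420410156], [448.0811767578125, 268.7880859375], [352.53363037109375, 290.36334228515625]] [[0.5385, -0.1525, 0.069], [0.5995, -0.4295, 0.069], [0.3995, -0.4681, 0.069], [0.342, -0.1943, 0.069]] [ 0.46986718 -0.31110518  0.069     ] [np.float64(0.2009160294681477), np.float64(0.28363113429639547), np.float64(0.20367488371627632), np.float64(0.27980100886830606)]
can [ 0.689 -0.047  0.051]
can [ 0.552 -0.038  0.051]
tip? [0.503 0.15  0.11 ] tab [0.577 0.051 0.07 ] plate [0.56904288 0.20414903 0.058     ]
```

View pics/z1.png

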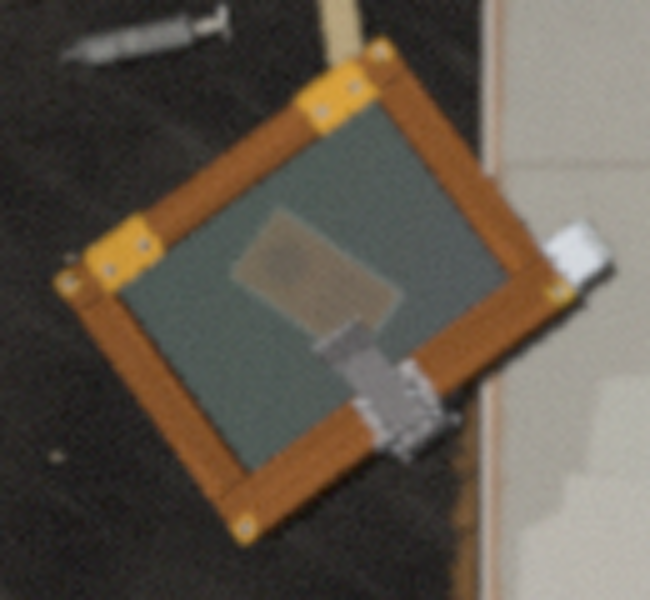

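The zoomed crop shows the frame corners at crop positions (55,283), (382,38), (575,290) and (245,543). The lever runs from (400,420) to its lip at (340,345), and the plate is seen under the glass. Next I move above the frame for a close look and test IK for the planned poses.

```bash
cat >> h.py <<'E'
def frame_from(L,Rt,T,B): # corners: left(back,+y) top(back,-y) right(front,-y) bottom(front,+y)
    q=[L,Rt,T,B]
F=dict(c=np.array([.5633,.2030]),yaw=np.deg2rad(37.6))
try:
    F.update(pickle.load(open("F.pkl","rb")))
except Exception: pass
def W(x,y,z): # frame mm -> world
    a=F["yaw"]; x,y=x/1e3,y/1e3
    return np.array([F["c"][0]+np.cos(a)*x-np.sin(a)*y,F["c"][1]+np.sin(a)*x+np.cos(a)*y,z/1e3])
def rotm(d,y): # frame-axis tool z dir d, tool y dir y -> rotvec world
    A=R.from_euler("z",F["yaw"]).as_matrix(); d=np.array(d,float);d/=np.linalg.norm(d); y=np.array(y,float); y-=d*(y@d); y/=np.linalg.norm(y)
    return R.from_matrix(A@np.column_stack([np.cross(y,d),y,d])).as_rotvec()
E
python3 - <<'E'
from h import *
c=load("top")
q=np.array([[55,283],[382,38],[575,290],[245,543]])/5+[149.6,154.6]
P=np.array([onz(c,u,v,.076) for u,v in q]); L,T,Rr,B=P[:,:2]
print(P.round(4).tolist(),[np.linalg.norm(P[i]-P[i-1]).round(4) for i in range(4)])
cx=(P.mean(0))[:2]; vx=(L+T-Rr-B); vy=(L+B-T-Rr); yx=np.arctan2(vx[1],vx[0]); yy=np.arctan2(-vy[0],vy[1])
print("centre",cx,np.rad2deg([yx,yy]))
F.update(c=cx,yaw=(yx+yy)/2); pickle.dump(F,open("F.pkl","wb"))
print("pivot",W(-104,0,82),"tab",W(-75,-132,69))
for s in(1,-1):
    r=rotm((0,0,-1),(0,s,0)); 
    for p in(W(-60,0,350),W(-20,0,100),W(-134,0,140),W(0,0,46)):
        k=ctrl.ik(p,r); print(s,None if k is None else np.round(k,2))
def tabp(a,off=18):
    ca,sa=np.cos(a),np.sin(a); x=88-163*ca-(9-off)*-sa*-1*-1; 
    n=np.array([sa,ca]); 
    # tab mid rel hinge at angle a: along=( -cos, sin), normal (up side) = (sin, cos)
    return np.array([88,60])+163*np.array([-ca,sa])+(9-off)*n
for t in(30,45,60):
  for az in(0,30,-30,60):
    for s in(1,-1):
      t_,z_=np.deg2rad([t,az]); d=(np.sin(t_)*np.sin(z_),np.sin(t_)*np.cos(z_),-np.cos(t_)); r=rotm(d,(s,0,0))
      o=[]
      for a in(0,.6,1.2,1.5,1.85):
        x,z=tabp(a); o.append(ctrl.ik(W(x,-128,z),r) is not None)
      if any(o): print(t,az,s,o)
E
```

```text
[[0.5645, 0.3479, 0.076], [0.705, 0.1628, 0.076], [0.5602, 0.0518, 0.076], [0.4185, 0.2366, 0.076]] [np.float64(0.1836), np.float64(0.2323), np.float64(0.1824), np.float64(0.2329)]
centre [0.56205902 0.19978326] [37.40497826 37.33918807]
pivot [0.47940914 0.13665644 0.082     ] tab [0.58257825 0.04935733 0.069     ]
1 [-0.43  0.28  0.05  1.6  -0.01  1.26  1.84]
1 [-0.31  0.58 -0.15  1.85  0.13  0.72  1.69]
1 [-0.3   0.4  -0.07  2.08  0.04  0.67  1.82]
1 [-0.31  0.68 -0.17  1.84  0.18  0.64  1.64]
-1 [-0.88  0.34  0.7   1.61 -0.23  1.27 -1.06]
-1 [-0.77  0.65  0.57  1.87 -0.49  0.76 -0.85]
-1 [-0.77  0.46  0.6   2.09 -0.4   0.7  -0.83]
-1 [-0.73  0.74  0.52  1.86 -0.55  0.69 -0.81]
30 0 1 [True, True, True, True, True]
30 0 -1 [True, True, True, True, True]
30 30 1 [True, True, True, True, True]
30 30 -1 [True, True, True, True, True]
30 -30 1 [True, True, True, True, True]
30 -30 -1 [True, True, True, True, True]
30 60 1 [True, True, True, True, True]
30 60 -1 [True, True, True, True, True]
45 0 1 [True, True, True, True, True]
45 0 -1 [True, True, True, True, True]
45 30 1 [True, True, True, True, True]
45 30 -1 [True, True, True, True, True]
45 -30 1 [True, True, False, False, False]
45 -30 -1 [True, True, False, False, False]
45 60 1 [True, True, True, True, True]
45 60 -1 [True, True, True, True, True]
60 0 1 [True, True, True, True, True]
60 0 -1 [True, True, True, True, True]
60 30 1 [True, True, True, True, True]
60 30 -1 [True, True, True, True, True]
60 -30 1 [True, False, False, False, False]
60 -30 -1 [True, False, False, False, False]
60 60 1 [True, True, True, True, True]
60 60 -1 [True, True, True, True, True]
```

Run:
```python
from h import *
F["c"]=F["c"]+.0035*np.array([np.cos(F["yaw"]),np.sin(F["yaw"])]); pickle.dump(F,open("F.pkl","wb")); print(F)
r=rotm((0,0,-1),(0,1,0))
ctrl.move_ptp(W(-40,0,300),r); hand.command_gripper(0.0)
c=shot("wrist","w1"); s=monitor.read_state(); print(s["clock"],s["tool_pos"],s["gripper_width"],s["force"],np.round(c["tool_from_camera"],3).tolist())
for n,p in dict(tip=(-37,0,124),piv=(-104,0,82),tab=(-75,-132,69),plate=(0,0,58),cR=(-95,-117,76),cL=(-95,117,76),bR=(88,-117,76),bL=(88,117,76)).items(): print(n,proj(c,W(*p)).round(0))
```

```text
{'c': array([0.56484051, 0.20190772]), 'yaw': np.float64(0.6522658995103829)}
3.0333 [0.53304532 0.17757936 0.30000974] 3.279972056745799e-05 [-0.12119805  0.06664492  0.32470965] [[0.0, 0.955, 0.296, 0.075], [1.0, -0.0, -0.0, -0.001], [-0.0, 0.296, -0.955, -0.142], [0.0, 0.0, 0.0, 1.0]]
tip [271. 188.]
piv [271. 116.]
tab [152. 143.]
plate [271. 205.]
cR [162. 125.]
cL [380. 125.]
bR [176. 277.]
bL [366. 277.]
```

View pics/w1.png

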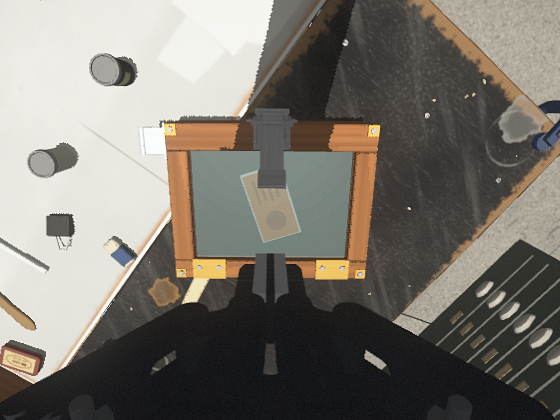

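The wrist view matches the model: lever tip at (272,187) against a predicted (271,188), and the corners agree within 2 px. The plate lies skewed at (271,205). Next I throw the latch.

Run:
```python
from h import *
def f():
    s=monitor.read_state(); A=R.from_euler("z",-F["yaw"]); print(round(s["clock"],2),A.apply(s["force"]).round(1))
ctrl.move_l(W(-8,0,160),velocity=.25); ctrl.move_l(W(-8,0,104),velocity=.15); f()
for x,z in((-26,104),(-47,118),(-69,137),(-95,150),(-109,150),(-129,142),(-142,132)):
    ctrl.move_l(W(x,0,z),velocity=.1); f()
ctrl.dwell(.3); ctrl.move_l(W(-120,0,200),velocity=.3); ctrl.move_l(W(-40,0,300),velocity=.4)
c=shot("wrist","w2"); shot("side","s2"); f()
a=cv2.resize(c["image"][40:240,150:400],None,fx=2,fy=2); b=cv2.resize(load("s2")["image"][165:245,220:345],(500,320),interpolation=cv2.INTER_CUBIC)
cv2.imwrite("pics/z2.png",cv2.cvtColor(np.vstack([a[:280],b]),cv2.COLOR_RGB2BGR))
```

```text
4.28 [ 0.8 -0.3  0.1]
4.62 [ 0.2 -0.2  0.2]
5.02 [ 3.  -0.2  2.1]
5.46 [ 0.4  0.8 -0.8]
5.9 [0.1 1.2 0.4]
6.19 [ 0.7  0.7 -0.2]
6.56 [ 0.1 -0.4  0.4]
6.88 [ 0.4  0.3 -0.5]
8.13 [-0.4  0.   0.1]
```

View pics/z2.png

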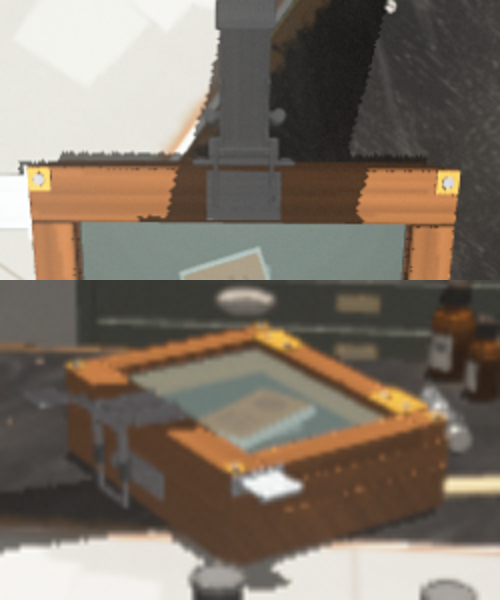

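The lever has swung over to the front (lower part of the image, side view) and the hook hangs low, forward of its keeper. Next is the cover tab.

Run:
```python
from h import *
def f(t=""):
    s=monitor.read_state(); A=R.from_euler("z",-F["yaw"]); print(t,round(s["clock"],2),A.apply(s["force"]).round(1))
def P(a,off=18.6):
    ca,sa=np.cos(a),np.sin(a); p=np.array([88,60])+163*np.array([-ca,sa])+(9-off)*np.array([sa,ca]); return W(p[0],-137,p[1]-8)
r=rotm((0,1,-1),(1,0,0))
ctrl.move_ptp(W(-75,-217,240),r); f()
ctrl.move_l(W(-75,-194,93),velocity=.25); ctrl.move_l(W(-75,-137,36),velocity=.15); f("in")
for a in(0.05,.25,.5,.8,1.1,1.4,1.65,1.85):
    ctrl.move_l(P(a),velocity=.12); f(a)
ctrl.dwell(.4)
shot("side","s3"); c=shot("top","t3"); f()
a=cv2.resize(c["image"][130:270,140:300],None,fx=3,fy=3); b=cv2.resize(load("s3")["image"][90:250,200:360],(480,480),interpolation=cv2.INTER_CUBIC)[:420]
cv2.imwrite("pics/z3.png",cv2.cvtColor(np.hstack([a[:420],b[:,:320]]),cv2.COLOR_RGB2BGR))
```

```text
9.09 [ 0.5 -0.4  0.2]
in 10.52 [-0.7 -0.3  0.2]
0.05 10.79 [ 0.5 -4.  -4.3]
0.25 11.22 [ 2.9 -7.7 -5.8]
0.5 11.71 [ 2.3 -7.1 -4.8]
0.8 12.27 [-1.7 -4.9 -3.3]
1.1 12.82 [-0.9 -0.5 -0.1]
1.4 13.38 [-1.1  0.2 -0.2]
1.65 13.88 [-0.2  0.1 -0.6]
1.85 14.3 [-1.  -0.7 -0.2]
 14.8 [ 0.1  0.2 -0.3]
```

View pics/z3.png

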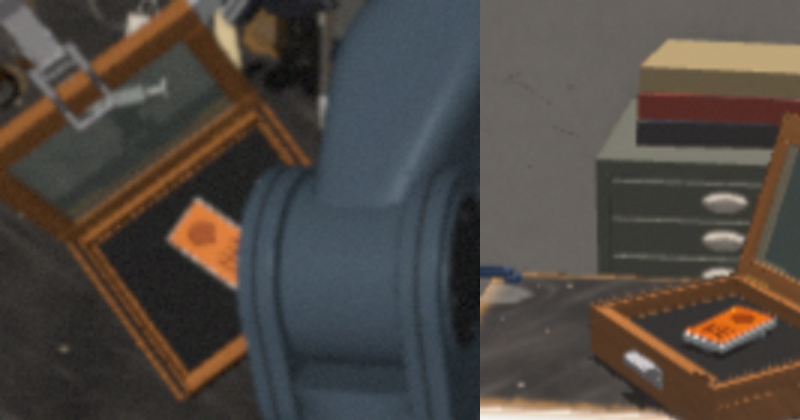

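The cover leans back on its own at its stop (no force on the tool) and the orange plate lies exposed at (205,235). I retreat and measure the plate with the wrist camera.

Run:
```python
from h import *
s=monitor.read_state(); A=R.from_euler("z",F["yaw"])
ctrl.move_l(s["tool_pos"]+A.apply([-.06,-.05,.03]),velocity=.25)
ctrl.move_ptp(W(-30,0,250),rotm((0,0,-1),(0,1,0)))
c=shot("wrist","w4"); print(monitor.read_state()["clock"])
im=c["image"]; hsv=cv2.cvtColor(im,cv2.COLOR_RGB2HSV)
m=cv2.inRange(hsv,(4,120,90),(25,255,255))
poly=np.array([proj(c,W(x,y,58)) for x,y in((-78,-100),(-78,100),(70,100),(70,-100))],np.int32)
k=np.zeros_like(m); cv2.fillPoly(k,[poly],255); m&=k; m=cv2.morphologyEx(m,cv2.MORPH_CLOSE,np.ones((7,7)))
cs,_=cv2.findContours(m,cv2.RETR_EXTERNAL,cv2.CHAIN_APPROX_NONE); g=max(cs,key=cv2.contourArea)
b=cv2.boxPoints(cv2.minAreaRect(g)); P=np.array([onz(c,u,v,.058) for u,v in b])
L=[np.linalg.norm(P[i]-P[(i+1)%4]) for i in range(4)]; i=int(np.argmax(L[:2])); e=P[(i+1)%4]-P[i]; yaw=np.arctan2(e[1],e[0])
print(b.tolist(),np.round(L,4),P.mean(0),np.rad2deg(yaw-F["yaw"])%180); pickle.dump((P.mean(0),yaw),open("plate.pkl","wb"))
cv2.polylines(im,[b.astype(np.int32)],True,(0,255,0),1); save(c,"w4b.png")
```

```text
16.4
[[237.50100708007812, 177.3780517578125], [279.58758544921875, 163.72836303710938], [303.6272277832031, 237.85064697265625], [261.5406494140625, 251.50033569335938]] [0.0451 0.0849 0.0484 0.086 ] [0.56541566 0.201782   0.058     ] 18.184430867785096
```

View pics/w4b.png

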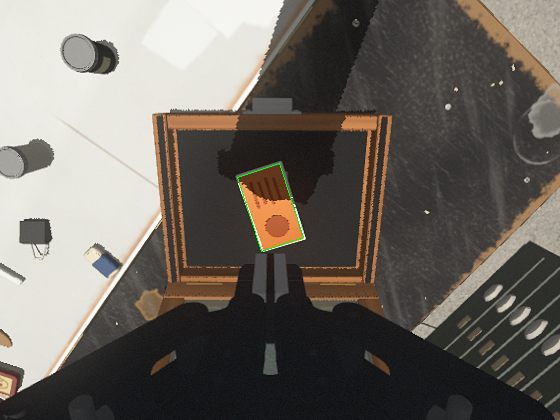

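The plate outline is good: corners at (237,177), (280,164), (304,238) and (262,252), centred in the frame and skewed 18°. Next I grasp it and lift.

Run:
```python
from h import *
p,_=pickle.load(open("plate.pkl","rb")); a=np.deg2rad(18.2)
r=rotm((0,0,-1),(-np.sin(a),np.cos(a),0))
def g(t):
    s=monitor.read_state(); print(t,round(s["clock"],2),s["force"].round(1),round(s["gripper_width"],4),round(s["grip_force"],1))
xy=p[:2]
hand.command_gripper(.08); ctrl.move_ptp([*xy,.15],r); g("above")
ctrl.move_l([*xy,.075],velocity=.12); ctrl.move_l([*xy,.045],velocity=.06); g("down")
hand.command_gripper(.04); g("closed")
ctrl.move_l([*xy,.075],velocity=.05); g("lift"); ctrl.move_l([*xy,.22],velocity=.2); g("up")
c=shot("side","s5"); cv2.imwrite("pics/z5.png",cv2.cvtColor(cv2.resize(c["image"][40:240,200:400],(600,600),interpolation=cv2.INTER_CUBIC),cv2.COLOR_RGB2BGR))
q0=monitor.read_state()["qpos"]
for k in range(4):
    th=np.deg2rad(12.2+90*k); ry=R.from_matrix(np.column_stack([[np.sin(th)*-1*-1,-np.cos(th),0],[np.cos(th),np.sin(th),0],[0,0,-1]]))
    M=ry.as_matrix()
    for z in(.12,.002):
        q=ctrl.ik([.47,-.31,z],ry.as_rotvec()); print(k,z,np.linalg.det(M).round(2),None if q is None else (np.round(q,2),np.abs(q-q0).max().round(2)))
```

```text
above 17.64 [ 0.5 -0.8  0.4] 0.08 0.0
down 19.07 [ 0.1 -0.3  0.2] 0.0798 0.0
closed 19.46 [-1.2  0.1  5.1] 0.0481 62.0
lift 20.21 [-0.5  0.2 -2. ] 0.0479 61.8
up 21.08 [-0.4  0.2 -1.5] 0.0477 61.8Traceback (most recent call last):
  File "<stdin>", line 14, in <module>
  File "scipy/spatial/transform/_rotation.pyx", line 1143, in scipy.spatial.transform._rotation.Rotation.from_matrix
ValueError: Non-positive determinant (left-handed or null coordinate frame) in rotation matrix 0: [[ 0.2113248   0.97741589  0.        ]
 [-0.97741589  0.2113248   0.        ]
 [ 0.          0.         -1.        ]].
```

View pics/z5.png

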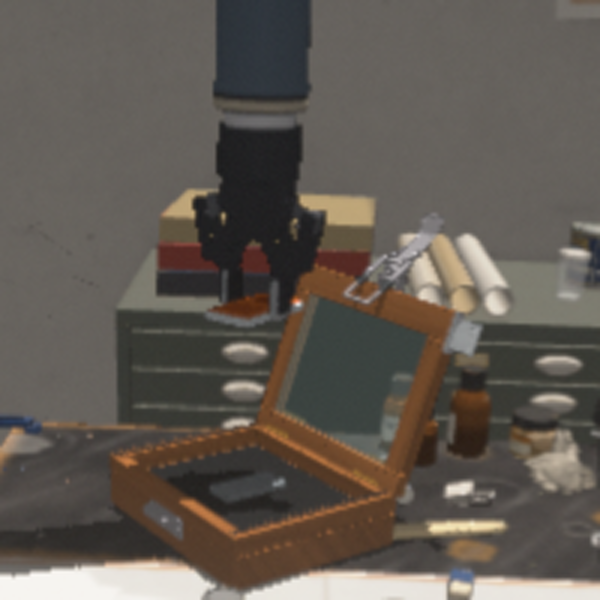

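The plate is held level (about 150 g) above the open frame, and the cover stands open at its stop. Next I carry it to the tray.

Run:
```python
from h import *
q0=monitor.read_state()["qpos"]; best=None
for k in range(4):
    th=np.deg2rad(12.2+90*k); c_,s_=np.cos(th),np.sin(th)
    rv=R.from_matrix(np.column_stack([[-s_,c_,0],[c_,s_,0],[0,0,-1]])).as_rotvec()
    q=ctrl.ik([.47,-.31,.16],rv)
    if q is not None:
        d=np.abs(np.array(q)-q0).max(); print(k,round(d,2))
        if best is None or d<best[0]: best=(d,k,rv)
_,k,rv=best; print("use",k)
def g(t):
    s=monitor.read_state(); print(t,round(s["clock"],2),s["force"].round(1),round(s["gripper_width"],4)); return s["force"][2]
ctrl.move_ptp([.47,-.31,.2],rv); g("over")
c=shot("top","t6"); save(c,"t6.png")
im=c["image"]; z=cv2.resize(im[180:310,310:470],None,fx=4,fy=4,interpolation=cv2.INTER_CUBIC)
s=load("side")["image"]*0+capture("side")["image"]; z2=cv2.resize(s[150:400,130:310],None,fx=2,fy=2)
h=min(z.shape[0],z2.shape[0]); out=np.hstack([z[:h],z2[:h]]); out=cv2.resize(out,(800,int(800*h/out.shape[1])))
cv2.imwrite("pics/z6.png",cv2.cvtColor(out,cv2.COLOR_RGB2BGR))
```

```text
0 0.95
1 0.71
2 3.62
3 2.05
use 1
over 23.02 [ 1.  -0.8 -0.8] 0.0481
```

View pics/z6.png

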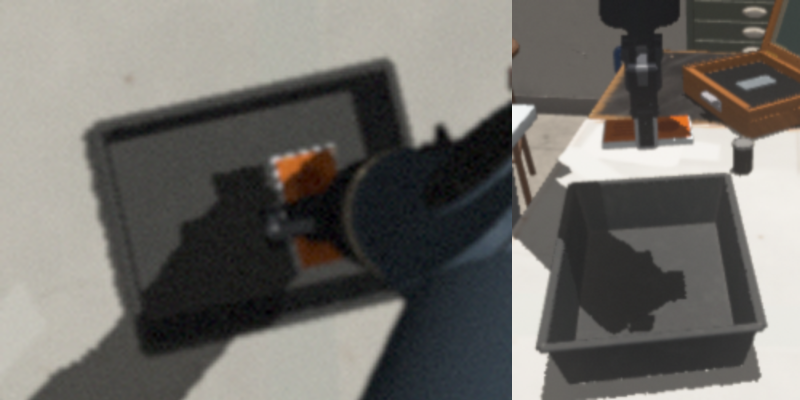

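The plate hangs level, with its long side across the tray's short side and the fingertips about flush with its underside (side view, about (648,147)). I lower it until contact.

Run:
```python
from h import *
def g():
    s=monitor.read_state(); return s["force"][2],s
x,y=.47,-.31
ctrl.move_l([x,y,.05],velocity=.15); ctrl.move_l([x,y,.012],velocity=.06); ctrl.dwell(.3)
f0=np.mean([(ctrl.dwell(.05),g()[0])[1] for _ in range(4)]); z=.012; print("f0",f0)
while z>-.004:
    z-=.001; ctrl.move_l([x,y,z],velocity=.02); ctrl.dwell(.05); f=g()[0]
    if f-f0>2: break
print("z",z,f)
hand.command_gripper(.06); ctrl.dwell(.2); ctrl.move_l([x,y,z+.03],velocity=.06); ctrl.move_l([x,y,.2],velocity=.25)
s=monitor.read_state(); print(s["clock"],s["gripper_width"],s["force"])
ctrl.move_ptp([.5,-.05,.32],s["tool_rot"])
c=shot("top","t7"); sd=shot("side","s7")["image"]; print(monitor.read_state()["clock"])
z1=cv2.resize(c["image"][140:300,150:460],None,fx=2.5,fy=2.5,interpolation=cv2.INTER_CUBIC)[:,:400*2]
z2=cv2.resize(sd[120:400,130:430],(214,200)); cv2.imwrite("pics/z7.png",cv2.cvtColor(np.vstack([z1[:400,:775],cv2.copyMakeBorder(z2,0,0,0,775-214,cv2.BORDER_CONSTANT)]),cv2.COLOR_RGB2BGR))
hsv=cv2.cvtColor(c["image"],cv2.COLOR_RGB2HSV); m=cv2.inRange(hsv,(4,120,80),(25,255,255)); m[:,:340]=0; m[:190]=0;m[300:]=0;m[:,445:]=0
g_=cv2.findNonZero(m); b=cv2.boxPoints(cv2.minAreaRect(g_)); P=np.array([onz(c,u,v,.013) for u,v in b]); print(P.mean(0),[np.linalg.norm(P[i]-P[i-1]).round(3) for i in range(2)])
```

```text
f0 -1.1540969455260237
z -3.469446951953614e-18 10.149428527019728
31.1083 0.06025487187036967 [0.31899849 0.19133087 0.1677084 ]
32.3167
[ 0.47113212 -0.30992992  0.013     ] [np.float64(0.086), np.float64(0.046)]
```

View pics/z7.png

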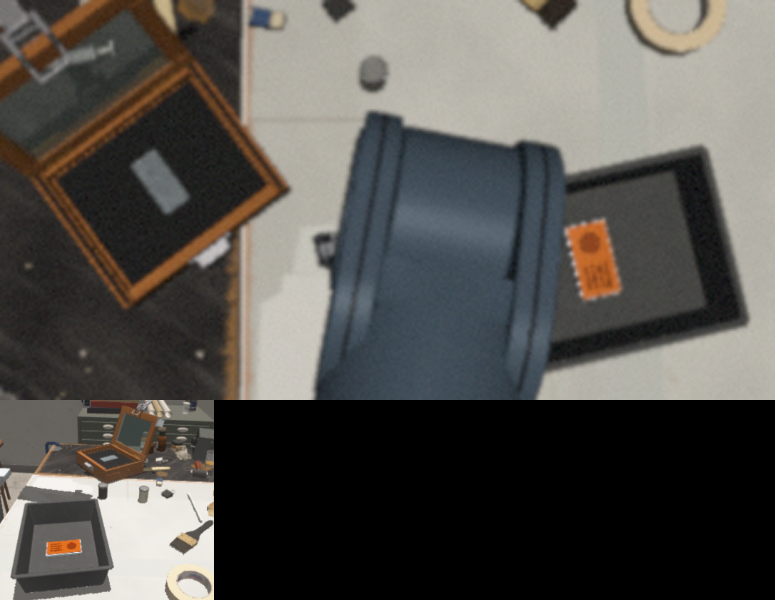

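The plate lies face up and flat on the tray floor at (593,258). The cover is open and both cans are standing (side inset (102,490) and (143,493)). The robot is clear.

```bash
python3 -c "
from h import *
print(ticket.finish_job())"
```

```text
the job is handed in; nothing more can be done
None
```

The job is handed in at about 32 s of robot time: the latch is free, the cover stays open, the plate lies amber face up on the tray floor, and both film cans still stand.

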